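# Draw the tall cover plate from the leaning stack and register it on the marking-out stand

## Task

Draw the tall cover plate out of the stack of plates leaning in the rack without toppling or dragging along the others. Set it, the same way up, on the other stand so that it leans against the sloping back plate, and slide it along until its edge has pressed the sprung button of the end stop fully home; leave it there by itself.

Things in the scene. Friction and masses are not known exactly. Their poses are not given: they have to be found in the camera images.
- cover_center (a point): Centre (half-way up) of the loose cover plate, 110 wide, 9 thick, 160 tall (mm), 0.2-0.45 kg; by far the tallest in the rack, second or third of four, rising 60 mm above the rest. Window 60 wide, from 30 to 95 above its lower edge. x along width, y through thickness (+y: back face), z up its height. Leans 15 deg back, top towards rack +y.
- blank_rear: Loose plain rectangular metal plate (mm), 9 mm thick, leaning in the rack. Origin at the centre of its underside; x along its width, y through its thickness, z up its height. 120 mm wide, 100 mm tall. Always the rearmost, against the rack's back plate.
- blank_mid: Loose plain rectangular metal plate (mm), 9 mm thick, leaning in the rack. Origin at the centre of its underside; x along its width, y through its thickness, z up its height. 100 mm wide, 96 mm tall. Second or third in the row, changing places with the cover plate.
- blank_front: Loose plain rectangular metal plate (mm), 9 mm thick, leaning in the rack. Origin at the centre of its underside; x along its width, y through its thickness, z up its height. 115 mm wide, 88 mm tall. Always the foremost.
- rack: Fixed grey rack with the stack: base plate 180 (x) by 130 (y) by 12 mm, and a back plate 180 long, 85 tall along its slope, leaning 15 deg towards +y. Origin at the centre of its underside, z up; the slope's front face meets the base top at y = +15, z = 12 and faces -y. No lip: the plates stand by friction.
- stand: Fixed dark stand, made like the rack: base plate 260 (x) by 120 (y) by 12 mm, back plate 260 long, 85 tall along its slope, leaning 15 deg towards +y. Origin at the centre of its underside, z up; the slope's front face meets the base top at y = +15, z = 12. Clear from x = -130 to +50; the end stop is towards its +x end. No lip.
- button (a joint): Press of the sprung brass button in the -x face of the stand's end stop (steel block 26 x 30 x 72 mm tall): 0 = 6 mm proud, 0.006 = home, flush. Moves along stand +x, 33 mm up the slope. The face lies anywhere from stand x = +60 to +100 mm, not measured: feel for it. Spring under 0.4 N: the block is the firm stop; friction keeps the plate there.
There are look-alikes about, which are no part of the job. What is shaped like the blank_front but turquoise is not meant.

How it is judged:
On the way:
1. the cover plate is out of the stack and away from the rack (distance between cover_center and rack above 0.2 m), for 0.1 s.
At the end, for the whole second after the job is handed in: Cover at rest on the stand, right way up, leaning on its back plate (9 to 21 degrees off upright, width within 4 degrees of the stand's length), button pressed over 4 of 6 mm; the three other plates still lean in the rack (6 to 34 degrees), feet within 30 mm of their starts (value of joint button above 0.004 m and z of cover_center in the frame of stand between 0.084 and 0.095 m and y of cover_center in the frame of stand between 0.018 and 0.044 m and x of cover_center in the frame of stand between -0.01 and 0.06 m and angle between cover_center's own z axis and vertical between 0.15 and 0.37 rad and angle between the x axis of cover_center and the x axis of stand, either way round below 0.07 rad and linear speed of cover below 0.01 m/s and angle between blank_rear's own z axis and vertical between 0.1 and 0.6 rad and angle between blank_mid's own z axis and vertical between 0.1 and 0.6 rad and angle between blank_front's own z axis and vertical between 0.1 and 0.6 rad and distance of each of blank_rear, blank_mid, blank_front from where it was at the start of the episode below 0.03 m); the robot touches nothing.
It fails at once if another plate of the stack is toppled or carried off (angle between any of blank_rear, blank_mid, blank_front's own z axis and vertical above 0.7 rad or distance of any of blank_rear, blank_mid, blank_front from where it was at the start of the episode above 0.05 m).
It also fails if it takes over 54 s, if anything falls off the work surface, if the arm or the gripper's body presses on something with over 40 N, if the wrist force passes 120 N, or if a joint passes its speed limit or range.

## Robot

A 7-joint arm with a two-finger parallel gripper is mounted at the origin on a cart in front of the work surface, level with it; the furniture and walls round the work are solid. World frame = base frame: x ahead of the robot, y to its left, z up, the work surface at z = 0. Lengths are in m, angles in rad, forces in N, time in s.
With the tool pointing down it reaches from about 0.4 to 0.9 m from the base axis. Payload 5.5 kg.
Tool frame: the origin (TCP) lies on the centre line of the jaws, within the pads' length; the fingertips stand 8 mm ahead of it and the grasp point (between the pads) lies 11 mm behind it; z points along the fingers, y is the line along which they close (so a half turn about z gives the same grasp; the last joint's range is limited). The gripper opens to 92 mm and grips with 3 to 60 N. Pads are 19 mm wide; open, the fingers measure 130 mm over their backs; the gripper's body (75 mm by 190 mm) begins 47 mm behind the grasp point.
Start: joints at [-1.029, 0.501, -0.427, 1.55, 0.221, 1.138, -0.21], TCP at [0.179, 0.625, 0.21] pointing down, gripper open.
Joint ranges: [-2.88, 2.88], [-0.31, 2.03], [-1.54, 1.56], [0.2, 2.42], [-1.41, 4.55], [0.19, 2.02], [-2.57, 2.57]. Speed limits (rad/s): [2.57, 2.57, 3.14, 3.14, 3.14, 3.14, 3.14].

## Interface

Orientations are given as [roll, pitch, yaw] about the fixed x, y, z axes, in that order (R = Rz(yaw) Ry(pitch) Rx(roll)).
In Python, from rig import r gives the robot as it stands. Calls block until the motion is done:
- r.move_to(position, orientation): joint-space move of the TCP to a pose.
- r.line_to(position, rot=None, max_speed=0.15, threshold=None): straight line of the TCP; rot=None keeps the orientation; max_speed is the mean speed in m/s. With threshold (N) it stops when the force on the tool has changed by that much, and returns True; else False.
- r.movej(angles): joint-space move.
- r.command_gripper(opening, f_grip=None): opening from 0.0 (shut) to 1.0 (fully open); f_grip is the grip in N (None keeps the last); returns when the fingers have stopped.
- r.dwell(seconds).
- r.solve_ik(position, orientation): joint angles nearest the present ones, or None.
- r.observe(): the state.
- r.grab_frame(name): name is "scene" or "top" or "wrist"; returns the picture (384x512x3 uint8, blue, green, red); there is no depth.
- r.get_calibration(name): a dict with "mtx" (3x3 intrinsics, pixels), "world_to_cam" (4x4, takes a point from world to camera coordinates); the wrist camera has in their place "mount" (4x4, takes a point from camera to tool coordinates, whose origin is the TCP and whose axes are the flange's). Camera axes: x right, y down, z forward; pixel columns grow to the right and rows downward; lengths in m; the calibration is good to about 2 mm. A picture is of the moment at which its call begins: read the wrist's pose just before it. get_calibration takes no time and is no camera call.
A pose or a line that the arm cannot do raises r.IKError and nothing moves.
- r.hand_in(): hands the job in; it is judged then, once.
Trained networks look in the newest picture that a camera, given by its name, has taken for a name from the list of things; names that differ only in an ending like _2 or _b are one class to them, and where a whole thing is asked for, a point or a joint stands for the part that bears it (a point fixed in the world has none). Each returns a list of dicts, best first, with "confidence" (0 to 1); they miss things now and then, are a little off and sometimes report something else, mostly with a low value. They report only what shows in the picture. A call takes as long as a camera call. They do not tell look-alikes from the thing itself.
- r.silhouettes(camera, thing): "pixels" (384x512 bool, what is visible of it).
- r.spot_point(camera, thing): "at" ([x, y, z] in m, in the coordinates of the camera as it stood for that picture, good to about 4 mm: a listed point, or the origin of a listed thing).
The state is a dict: "t": time; "joint_pos": joint angles; "joint_velocities": joint speeds; "joint_torque": joint torques, N m; "tool_pos": TCP position; "orientation": TCP orientation; "force": force on the tool from outside, world axes, zero at the start; "torque": the same for the moment, N m; "finger_gap": opening from 0.0 (shut) to 1.0 (fully open); "finger_force": force on a finger pad.
Only numpy, scipy, OpenCV 4.12 (cv2) and the standard library are available. Lean on these libraries where they do the work, as an engineer would, in place of code of your own. Each camera call takes 0.05 s, during which the arm holds its last target. There are 200 camera calls.

## Working session

There is one attempt and no reset: what is moved stays moved. The work goes in short steps, each a Python script; the robot and the scene stay as the last script left them, time stands still between calls to the robot, and variables do not carry over. Pictures are saved under pics/ and viewed, at most 10 in all, crops included, and the job is handed in when it is done.

```bash
mkdir -p pics; ls
cat > h.py <<'E'
import numpy as np, cv2
from rig import r
from scipy.spatial.transform import Rotation as R
def cam(n):
    c=r.get_calibration(n); return np.array(c['mtx']),np.array(c.get('world_to_cam',np.eye(4)))
def w(n,p):
    M,T=cam(n); return (np.linalg.inv(T)@np.r_[p,1])[:3]
def px(n,p):
    M,T=cam(n); q=M@(T@np.r_[p,1])[:3]; return q[:2]/q[2]
E
python3 - <<'E'
from h import *
a=[]
for n in('scene','top'):
    im=r.grab_frame(n);a.append(im)
    cv2.imwrite(f'pics/{n}0.png',im)
    for t in('cover_center','blank_rear','blank_mid','blank_front','rack','stand','button'):
        for d in r.spot_point(n,t)[:3]:
            p=w(n,d['at']);print(n,t,round(d['confidence'],2),p.round(4),px(n,p).round())
print(r.observe()['t'])
E
```

```text
pics
scene cover_center 0.84 [0.562  0.3015 0.0981] [176. 143.]
scene blank_front 0.77 [0.5724 0.2629 0.0167] [190. 171.]
scene blank_front 0.72 [0.7921 0.3113 0.0056] [246. 136.]
scene rack 0.72 [0.5615 0.2754 0.0026] [186. 173.]
scene stand 0.96 [ 0.524  -0.2349  0.0016] [284. 330.]Traceback (most recent call last):
  File "<stdin>", line 7, in <module>
ValueError: it knows: blank_front, blank_mid, blank_rear, cover_center, rack, stand
```

```bash
python3 -c "
import cv2,numpy as np
a=cv2.imread('pics/scene0.png');b=cv2.imread('pics/top0.png')
c=cv2.resize(np.hstack([a,b]),(800,300));cv2.imwrite('pics/both0.png',c)"
```

```text
[ WARN:0@0.011] global loadsave.cpp:275 findDecoder imread_('pics/top0.png'): can't open/read file: check file path/integrity
Traceback (most recent call last):
ValueError: all the input arrays must have same number of dimensions, but the array at index 0 has 3 dimension(s) and the array at index 1 has 1 dimension(s)
```

View pics/scene0.png

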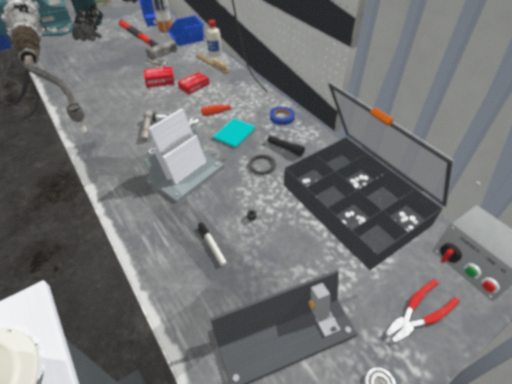

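The scene view shows the rack with the white plates at about (180,160), with the tall cover rising at (172,125). The turquoise look-alike lies flat at (235,133), and the dark stand is at (285,330) with its stop at (325,308).

Run:
```python
from h import *
n='top'
im=r.grab_frame(n);cv2.imwrite('pics/top0.png',im)
for t in('cover_center','blank_rear','blank_mid','blank_front','rack','stand'):
    for d in r.spot_point(n,t)[:3]:
        p=w(n,d['at']);print(n,t,round(d['confidence'],2),p.round(4),px(n,p).round())
M,T=cam('top');print(M.round(1),np.linalg.inv(T).round(3)); print(r.observe()['t'])
M,T=cam('scene');print(np.linalg.inv(T).round(3))
print(np.array(r.get_calibration('wrist')['mount']).round(3), r.observe()['orientation'])
```

```text
top cover_center 0.77 [0.5615 0.2984 0.0929] [144. 225.]
top blank_front 0.78 [0.787  0.3155 0.0044] [147. 137.]
top blank_front 0.62 [ 0.5228 -0.237   0.0014] [366. 234.]
top rack 0.61 [5.576e-01 2.833e-01 5.000e-04] [160. 226.]
top stand 0.7 [ 5.198e-01 -2.348e-01  4.000e-04] [365. 235.]
[[358.1   0.  246.3]
 [  0.  358.1 188.4]
 [  0.    0.    1. ]] [[-0.028 -0.995  0.092  0.562]
 [-1.     0.028  0.004  0.059]
 [-0.006 -0.091 -0.996  0.913]
 [ 0.     0.     0.     1.   ]]
0.7
[[ 0.826 -0.425  0.37   0.34 ]
 [-0.564 -0.607  0.56  -0.424]
 [-0.014 -0.671 -0.741  0.705]
 [ 0.     0.     0.     1.   ]]
[[ 0.    -0.967 -0.256  0.069]
 [ 1.     0.    -0.001 -0.001]
 [ 0.001 -0.256  0.967 -0.175]
 [ 0.     0.     0.     1.   ]] [ 3.14153427e+00 -1.46967786e-05  2.86278406e+00]
```

View pics/top0.png

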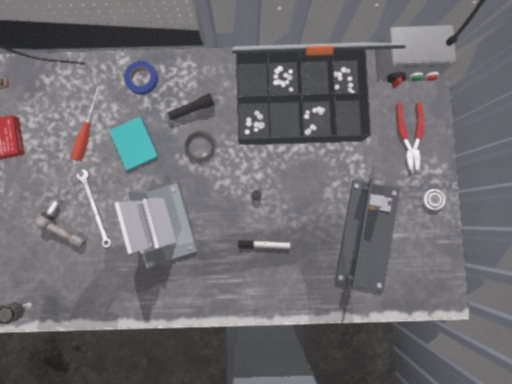

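Top view: the rack is at (158,225) with the cover, the row of plates leaning left (world +y). The stand is at (367,235) with its stop at (380,203). The turquoise plate at (133,143) is the look-alike and I'm ignoring it. Next I fit the rack and stand poses to their silhouettes.

```bash
cat >> h.py <<'E'
from scipy.optimize import minimize
s15,c15=np.sin(np.pi/12),np.cos(np.pi/12)
def box(x0,x1,y0,y1,z0,z1): return np.array([[x,y,z] for x in(x0,x1) for y in(y0,y1) for z in(z0,z1)])
def slope(pts,y0=.015,z0=.012): # local (x, along normal +back, up slope) -> stand
    x,b,u=pts.T; return np.c_[x,y0+b*c15+u*s15,z0-b*s15+u*c15]
def pose(p): 
    c,s=np.cos(p[2]),np.sin(p[2]); return np.array([[c,-s,0],[s,c,0],[0,0,1]]),np.array([p[0],p[1],0])
def render(n,p,parts,S=3):
    M,T=cam(n); Rm,t=pose(p); im=np.zeros((384*S,512*S),np.uint8)
    for P in parts:
        q=(T[:3,:3]@(P@Rm.T+t).T+T[:3,3:]); q=(M@q); q=(q[:2]/q[2]).T
        cv2.fillConvexPoly(im,cv2.convexHull(((q+.5)*S*16-8).astype(np.int32)),1,shift=4)
    return cv2.resize(im.astype(np.float32),(512,384),interpolation=cv2.INTER_AREA)
def fit(masks,parts,p0):
    def f(p): return sum(np.abs(render(n,p,parts)-m).sum() for n,m in masks.items())
    b=minimize(f,p0,method='Nelder-Mead',options=dict(initial_simplex=np.array([p0]+[np.add(p0,d) for d in([.012,0,0],[0,.012,0],[0,0,.08])]),xatol=1e-4,fatol=.1))
    return b.x,b.fun
def tr(t): return slope(np.array(t))
E
python3 - <<'E'
from h import *
K={}
for n in('top','scene'):
    r.grab_frame(n)
    for t in('rack','stand','cover_center'):
        S=r.silhouettes(n,t)
        print(n,t,[(round(d['confidence'],2),d['pixels'].sum(),np.argwhere(d['pixels']).mean(0).round()) for d in S[:3]])
        K[n+t]=S[0]['pixels'].astype(np.float32)
np.savez('masks.npz',**K)
st=[box(-.13,.13,-.06,.06,0,.012),slope(box(-.13,.13,0,.008,0,.085))]
for cams in(('top','scene'),('top',),('scene',)):
    print('stand',cams,fit({n:K[n+'stand'] for n in cams},st,[.52,-.235,-.17]))
rk=[box(-.09,.09,-.065,.065,0,.012),slope(box(-.09,.09,0,.008,0,.085))]
pl=[slope(box(-.055,.055,-.009,0,0,.16))]
for k in(1,2):
  c=[slope(np.array(box(-.055,.055,-.009*k-.009,-.009*k,z0,.16)),z0=.012) for z0 in(.1,)]
  print('covertop order',k, [ (n,K[n+'cover_center'].sum()) for n in('top','scene')])
# rack with occlusion: stack counted as rack mask too
for n in('top','scene'): K[n+'all']=np.maximum(K[n+'rack'],K[n+'cover_center'])
E
python3 - <<'E'
import numpy as np,cv2
K=np.load('masks.npz');im=[]
for n in('top','scene'):
    o=cv2.imread(f'pics/{n}0.png')
    ov=o.copy(); 
    for t,c in(('rack',(0,255,0)),('cover_center',(0,0,255))): 
        cs,_=cv2.findContours((K[n+t]>0).astype(np.uint8),0,1); cv2.drawContours(ov,cs,-1,c,1)
    y,x=(185,105) if n=='top' else (95,130)
    y-=10
    im+=[cv2.resize(ov[y:y+100,x:x+100],(400,400),interpolation=cv2.INTER_CUBIC)]
cv2.imwrite('pics/ov.png',np.hstack(im))
E
```

```text
top rack [(0.75, np.int64(1997), array([225., 170.]))]
top stand [(0.58, np.int64(4873), array([238., 367.]))]
top cover_center [(0.6, np.int64(1130), array([225., 131.]))]
scene rack [(0.7, np.int64(1642), array([175., 181.]))]
scene stand [(0.9, np.int64(8807), array([330., 277.]))]
scene cover_center [(0.68, np.int64(1017), array([129., 170.]))]
stand ('top', 'scene') (array([ 0.52058448, -0.23764332, -0.22113728]), np.float64(1535.555419921875))
stand ('top',) (array([ 0.52030853, -0.23769539, -0.22099113]), np.float64(459.5555725097656))
stand ('scene',) (array([ 0.52096893, -0.23733548, -0.22208487]), np.float64(1067.77783203125))
covertop order 1 [('top', np.float32(1130.0)), ('scene', np.float32(1017.0))]
covertop order 2 [('top', np.float32(1130.0)), ('scene', np.float32(1017.0))]
```

View pics/ov.png

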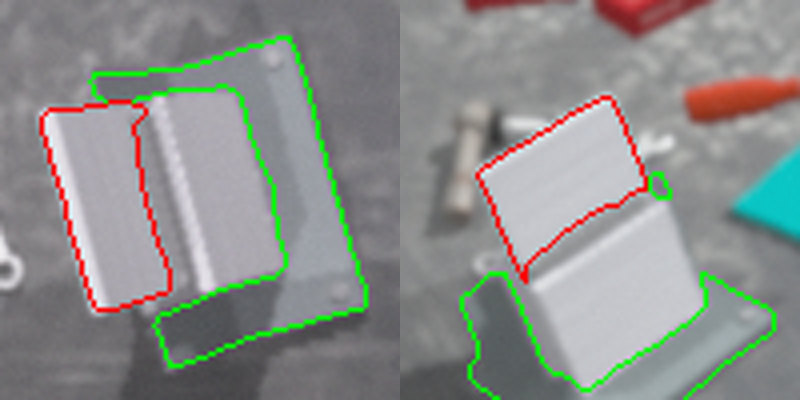

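Run:
```python
from h import *
def tri(a,b):
    A=[]
    for n,p in(('top',a),('scene',b)):
        M,T=cam(n);P=M@T[:3];A+=[p[0]*P[2]-P[0],p[1]*P[2]-P[1]]
    v=np.linalg.svd(np.array(A))[2][-1];return v[:3]/v[3]
a=tri((129.5,252.5),(149.5,128.75));b=tri((115.5,203.7),(182,109.25))
print(a,b,np.linalg.norm(b-a),np.arctan2(*(b-a)[[1,0]]))
K=np.load('masks.npz')
# refine with the upper part of the cover (above others) in both cameras, + weight; plate frame origin= rear bottom centre at z=.012
for z0 in(.096,.1,.104):
    part=[slope(box(-.055,.055,-.009,0,z0,.16),0,.012)]
    m=(a+b)/2; p0=[m[0]+.0414*np.sin(.27),m[1]-.0414*np.cos(.27),.27]
    p0=[float(x) for x in p0]
    print(z0,p0,fit({n:K[n+'cover_center'] for n in('top','scene')},part,p0))
# rack: base front edge etc.
rk=[box(-.09,.09,-.065,.065,0,.012),slope(box(-.09,.09,0,.008,0,.085))]
hull={}
for n in('top','scene'):
    u=np.maximum(K[n+'rack'],K[n+'cover_center']).astype(np.uint8)
    pts=np.argwhere(u)[:,::-1].astype(np.int32); im=np.zeros((384,512),np.uint8); cv2.fillConvexPoly(im,cv2.convexHull(pts),1)
    hull[n]=K[n+'rack']
def f(p):
    e=0
    for n in('top',):
        m=K[n+'rack']; R_=render(n,p,rk)
        stack=[slope(box(-.06,.06,-.036,0,0,.16))]
        ig=render(n,p,stack)>0
        e+=(np.abs(R_-m)*(~ig)).sum()
    return e
from scipy.optimize import minimize
b=minimize(f,[.5576,.2833,.27],method='Nelder-Mead',options=dict(initial_simplex=[[.5576,.2833,.27],[.57,.2833,.27],[.5576,.29,.27],[.5576,.2833,.33]]))
print('rack',b.x,b.fun)
```

```text
[0.50584923 0.30623604 0.16719701] [0.60842044 0.3353948  0.16687825] 0.10663577262317613 0.27697153477584585
0.096 [0.5681775162379498, 0.2809153051301944, 0.27] (array([0.56772767, 0.28474727, 0.26814337]), np.float64(170.0))
0.1 [0.5681775162379498, 0.2809153051301944, 0.27] (array([0.56850151, 0.28391536, 0.29323386]), np.float64(239.55555725097656))
0.104 [0.5681775162379498, 0.2809153051301944, 0.27] (array([0.56863816, 0.28272016, 0.28985825]), np.float64(334.77777099609375))
rack [0.56279771 0.27499409 0.25554849] 235.33334350585938
```

```bash
cat >> h.py <<'E'
class Fr:  # plate-support frame: origin rear-bottom line, yaw
    def __init__(s,x,y,yaw): s.o=np.array([x,y,.012]); s.yaw=yaw; s.R=R.from_euler('z',yaw).as_matrix()
    def P(s,x,b,u): return s.o+s.R@slope(np.array([[x,b,u]]),0,0)[0]
    def rot(s,sg):
        z=-s.R@np.array([0,s15,c15]); y=sg*s.R@np.array([0,c15,-s15]); return R.from_matrix(np.c_[np.cross(y,z),y,z]).as_euler('xyz')
cov=Fr(.5680,.2822,.272)
so=pose([.5206,-.2376,-.221]); q=so[0]@[0,.015,0]+so[1]
std=Fr(q[0],q[1],-.221)
E
python3 - <<'E'
from h import *
for sg in(1,-1):
    for nm,F,x,u in(('pre',cov,0,.244),('grasp',cov,0,.124),('up',cov,0,.30),('st',std,-.03,.17),('st2',std,.045,.124)):
        j=r.solve_ik(F.P(x,-.0045,u),F.rot(sg)); print(sg,nm,None if j is None else np.round(j,2))
p=cov.P(0,-.0045,.244)
sg=1 if r.solve_ik(cov.P(0,-.0045,.244),cov.rot(1)) is not None else -1
E
```

```text
1 pre [-0.47  0.53 -0.38  1.44  0.42  1.37  0.91]
1 grasp [-0.45  0.61 -0.34  1.57  0.47  1.15  0.87]
1 up [-0.49  0.51 -0.39  1.35  0.41  1.48  0.92]
1 st [0.03 0.31 0.08 1.91 0.29 0.97 1.3 ]
1 st2 [0.1  0.49 0.05 1.76 0.29 0.94 1.32]
-1 pre [-0.89  0.51  0.23  1.45  0.13  1.3  -2.02]
-1 grasp [-0.87  0.6   0.26  1.59  0.11  1.07 -2.  ]
-1 up [-0.89  0.48  0.22  1.37  0.14  1.41 -2.02]
-1 st [-0.34  0.34  0.54  1.92  0.11  0.94 -1.68]
-1 st2 [-0.26  0.54  0.53  1.77  0.    0.9  -1.59]
```

```bash
cat >> h.py <<'E'
def wristT():
    c=r.get_calibration('wrist'); o=r.observe()
    T=np.eye(4);T[:3,:3]=R.from_euler('xyz',o['orientation']).as_matrix();T[:3,3]=o['tool_pos']
    return np.array(c['mtx']),np.linalg.inv(T@np.array(c['mount']))
def wpx(MT,p):
    M,T=MT;q=M@(T@np.r_[p,1])[:3];return q[:2]/q[2]
E
python3 - <<'E'
from h import *
r.move_to(cov.P(0,-.0045,.244),cov.rot(1))
r.command_gripper(.45)
MT=wristT(); im=r.grab_frame('wrist'); cv2.imwrite('pics/w0raw.png',im)
np.savez('w0.npz',M=MT[0],T=MT[1])
for d in r.spot_point('wrist','cover_center')[:2]: print(d['confidence'],(np.linalg.inv(MT[1])@np.r_[d['at'],1])[:3],cov.P(0,-.0045,.08))
Q=np.array([wpx(MT,cov.P(x,b,.16)) for x,b in((-.055,0),(.055,0),(.055,-.009),(-.055,-.009))]); print(Q.round())
o=im.copy(); cv2.polylines(o,[Q.round().astype(int)],True,(0,0,255),1)
cv2.imwrite('pics/w0.png',cv2.resize(o,(800,600))); print(r.observe()['t'])
E
```

```text
0.86 [0.56056898 0.29781983 0.08807839] [0.56360505 0.29795743 0.09043875]
[[264. 139.]
 [264. 245.]
 [255. 245.]
 [255. 139.]]
3.85
```

View pics/w0.png

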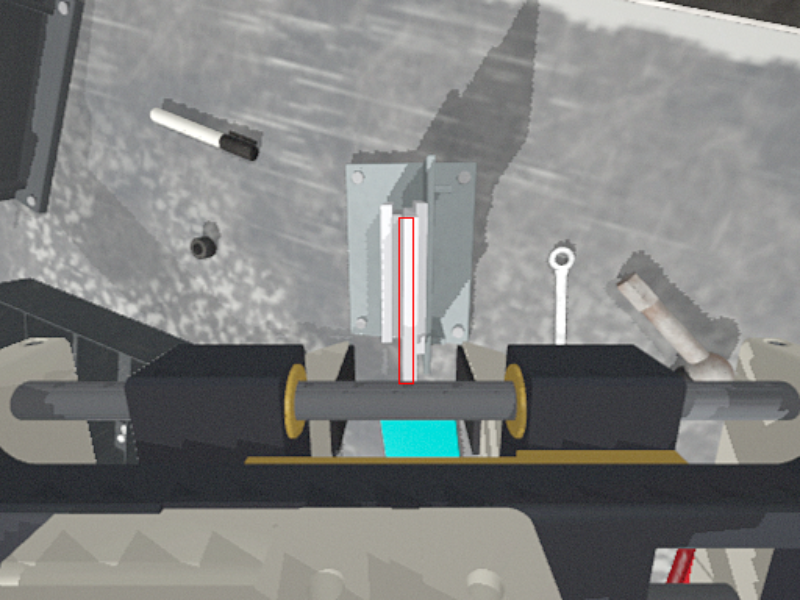

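```bash
python3 -c "
import cv2
a=cv2.imread('pics/w0raw.png')[90:240,205:315];cv2.imwrite('pics/w0c.png',cv2.resize(a,None,fx=4,fy=4,interpolation=cv2.INTER_CUBIC))"
```

```text
(no output)
```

View pics/w0c.png

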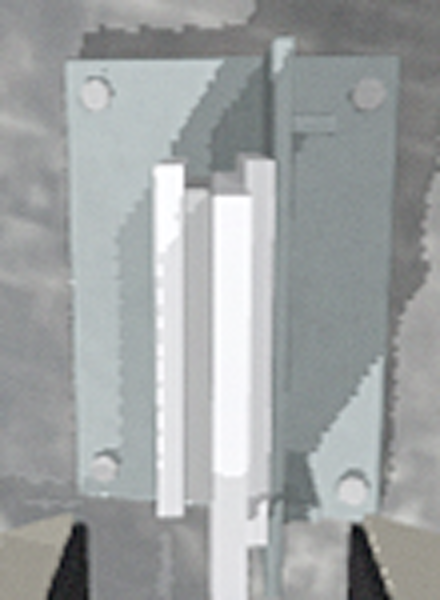

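Crop: the cover's top edge is the long bright strip, columns 258–268 from row 138. It sits between blank_mid (front side) and blank_rear. It lies 3 mm further back than predicted, so I correct for that and grasp.

```bash
cat >> h.py <<'E'
cov=Fr(.5680-.0008,.2822+.0029,.272)
E
python3 - <<'E'
from h import *
def s(m):
    o=r.observe();print(m,round(o['t'],2),np.round(o['tool_pos'],4),'F',np.round(o['force'],1),'gap',round(o['finger_gap']*92,1),np.round(o['finger_force'],1))
s('a')
print(r.line_to(cov.P(0,-.0045,.21),cov.rot(1)))
print(r.line_to(cov.P(0,-.0045,.124),threshold=8)); s('down')
r.command_gripper(0.0,8); s('soft'); r.command_gripper(0.0,50); s('closed')
if 7<r.observe()['finger_gap']*92<11.5:
    r.line_to(cov.P(0,-.0045,.139),max_speed=.03); s('up15')
    im=r.grab_frame('wrist');cv2.imwrite('pics/w1.png',im)
    im=r.grab_frame('scene');cv2.imwrite('pics/s1.png',im)
E
python3 -c "
import cv2,numpy as np
a=cv2.imread('pics/w1.png');b=cv2.resize(cv2.imread('pics/s1.png')[70:220,100:300],(512,384))
cv2.imwrite('pics/ws1.png',cv2.resize(np.hstack([a,b]),(800,300)))"
```

```text
a 3.85 [0.5522 0.3388 0.2488] F [ 0.6  0.8 -0.2] gap 41.4 0.0
False
False
down 4.95 [0.5602 0.3128 0.134 ] F [ 0.6  0.7 -0.6] gap 41.2 0.0
soft 5.57 [0.5598 0.312  0.1332] F [ 0.5 -0.2  1.5] gap 8.8 8.0
closed 5.78 [0.5599 0.312  0.1332] F [-0.6  0.2  2.2] gap 8.3 50.0
up15 6.43 [0.5587 0.3156 0.1476] F [-0.5 -0.6 -2.5] gap 8.7 50.0
```

View pics/ws1.png

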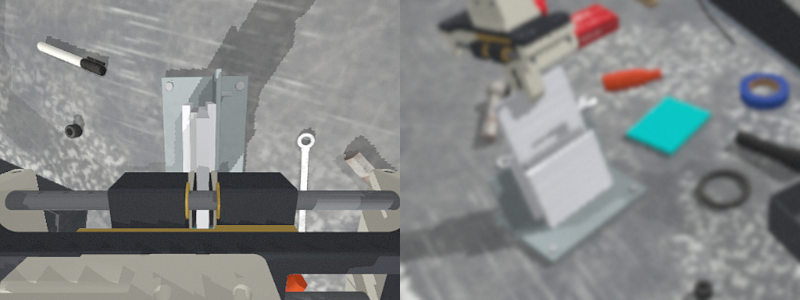

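Left, the wrist view: the cover is gripped and the rest of the row is undisturbed. Right, the scene view: the cover has risen by itself. I draw it out and carry it over.

```bash
cat >> h.py <<'E'
def s(m):
    o=r.observe();print(m,round(o['t'],2),np.round(o['tool_pos'],4),'F',np.round(o['force'],1),'gap',round(o['finger_gap']*92,1),np.round(o['finger_force'],1))
E
python3 - <<'E'
from h import *
r.line_to(cov.P(0,-.0045,.124+.105),max_speed=.05); s('out')
r.line_to(cov.P(0,-.0045,.124+.16),max_speed=.12); s('high')
im=r.grab_frame('scene');cv2.imwrite('pics/s2.png',im)
r.line_to(std.P(-.03,-.0045-.010,.124+.10),std.rot(1),max_speed=.2); s('over stand')
r.line_to(std.P(-.03,-.0045-.010,.124+.03),max_speed=.12); r.dwell(.3); s('near')
MT=wristT();im=r.grab_frame('wrist');cv2.imwrite('pics/w3.png',im); np.savez('w3.npz',M=MT[0],T=MT[1])
im=r.grab_frame('scene');cv2.imwrite('pics/s3.png',im)
E
python3 -c "
import cv2,numpy as np
a=cv2.imread('pics/w3.png')[:240,100:420];b=cv2.imread('pics/s3.png')[:,100:400];c=cv2.imread('pics/s2.png')[80:230,100:300]
f=lambda x:cv2.resize(x,(400,300))
cv2.imwrite('pics/m3.png',np.vstack([np.hstack([f(a),f(b)]),np.hstack([f(c),f(c)*0])]))"
```

```text
out 8.48 [0.5523 0.3379 0.2341] F [ 0.7 -0.1 -3.9] gap 8.5 50.0
high 9.09 [0.5485 0.3514 0.2871] F [ 0.6 -0.4 -4.8] gap 8.6 50.0
over stand 11.94 [ 0.5045 -0.1727  0.2321] F [ 0.7  0.8 -3.7] gap 8.8 50.0
near 12.97 [ 0.5008 -0.191   0.1652] F [-0.  -0.  -3.8] gap 8.7 50.0
```

View pics/m3.png

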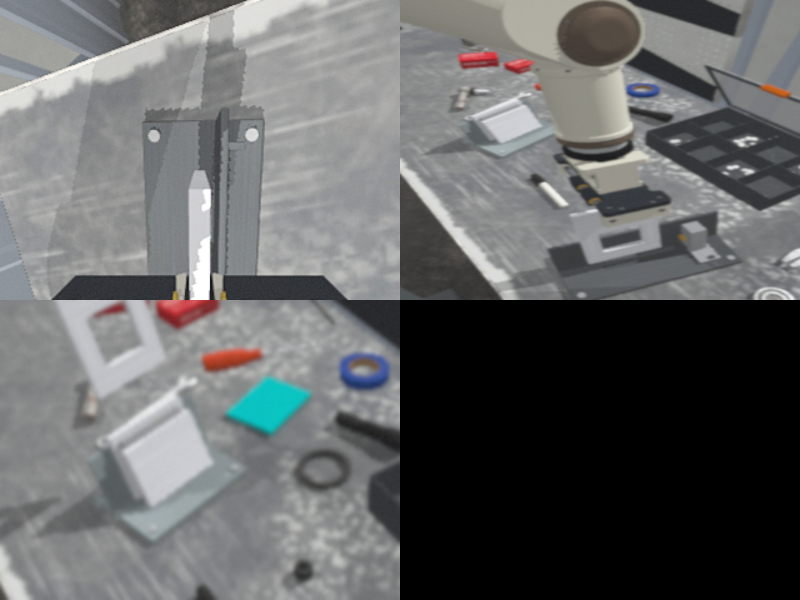

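The cover hangs aligned with the stand and about 10 mm in front of the slope, and the other three plates still lean in the rack. I lower it by feel next.

Run:
```python
from h import *
def loc(m):
    o=r.observe();d=std.R.T@(np.array(o['tool_pos'])-std.o)
    f=std.R.T@np.array(o['force']); x,y,z=d; v=np.array([x,y*c15-z*s15,y*s15+z*c15])
    print(m,round(o['t'],2),'x,b,u mm',(v*1e3).round(1),'F stand',f.round(1),round(o['finger_gap']*92,1)); return v
loc('0')
print(r.line_to(std.P(-.03,-.0145,.114),max_speed=.025,threshold=2.5)); v=loc('floor')
u=v[2]+.0015
r.line_to(std.P(-.03,-.0145,u),max_speed=.02); r.dwell(.2); loc('lift')
print(r.line_to(std.P(-.03,.006,u),max_speed=.02,threshold=2)); v=loc('slope')
```

```text
0 13.07 x,b,u mm [-29.8 -14.5 154.4] F stand [-0.3 -0.8 -4.2] 8.8
True
floor 14.25 x,b,u mm [-30.2 -14.1 121.7] F stand [-1.3  1.4  4.5] 8.7
lift 14.78 x,b,u mm [-30.4 -14.5 122.8] F stand [ 0.4 -0.3 -3.1] 8.5
True
slope 15.29 x,b,u mm [-30.2  -7.8 123.1] F stand [-0.9 -0.6  5.2] 8.7
```

```bash
cat >> h.py <<'E'
def loc(m):
    o=r.observe();d=std.R.T@(np.array(o['tool_pos'])-std.o)
    f=std.R.T@np.array(o['force']); x,y,z=d; v=np.array([x,y*c15-z*s15,y*s15+z*c15])
    print(m,round(o['t'],2),'x,b,u mm',(v*1e3).round(1),'F stand',f.round(1),round(o['finger_gap']*92,1)); return v
def rel(dx,dy,dz,**k):  # stand-axis move from here
    return r.line_to(np.array(r.observe()['tool_pos'])+std.R@np.array([dx,dy,dz]),std.rot(1),**k)
E
python3 - <<'E'
from h import *
rel(0,0,.003,max_speed=.02); r.dwell(.2); loc('lift')
print(rel(0,.015,0,max_speed=.02,threshold=2)); loc('slope')
rel(0,-.0015,0,max_speed=.02); r.dwell(.2); loc('off slope')
print(rel(.115,0,0,max_speed=.03,threshold=3)); loc('stop')
E
```

```text
lift 15.87 x,b,u mm [-30.6  -8.5 125.7] F stand [ 0.1  0.3 -3.9] 8.5
True
slope 16.28 x,b,u mm [-30.9  -4.2 126.5] F stand [ 1.4 -1.3 -2.7] 8.5
off slope 16.75 x,b,u mm [-31.2  -5.4 125.8] F stand [ 0.4  0.3 -4.1] 8.6
True
stop 18.53 x,b,u mm [ 12.1  -5.1 124.7] F stand [-0.6 -0.3 -3.6] 8.4
```

Run:
```python
from h import *
r.dwell(.2); loc('a')
print(rel(.08,0,.0005,max_speed=.02,threshold=4)); loc('stop'); r.dwell(.2); loc('b')
im=r.grab_frame('scene');cv2.imwrite('pics/s4.png',cv2.resize(im[170:362,180:436],(800,600)))
```

```text
a 18.73 x,b,u mm [ 11.7  -4.9 124.4] F stand [-0.6  0.2  0.6] 8.3
True
stop 19.32 x,b,u mm [ 11.9  -4.6 124.3] F stand [-1.2  0.7  4.4] 8.6
b 19.52 x,b,u mm [ 11.9  -4.6 124.4] F stand [-2.7  0.4  5.5] 8.8
```

View pics/s4.png

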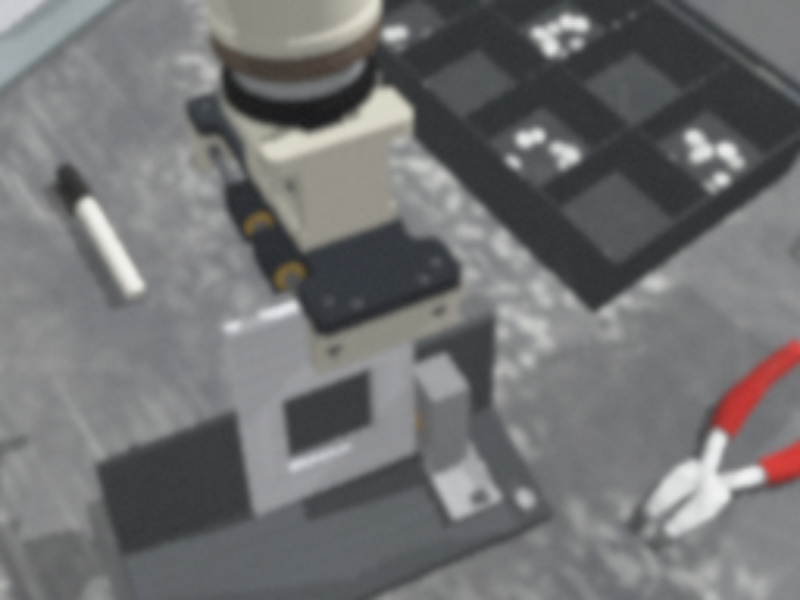

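The plate's lower edge is dragging on the base just short of the stop, and the brass button still shows at (418,420). I lift slightly and feel on.

Run:
```python
from h import *
r.line_to(std.P(.0105,-.0055,.1275),std.rot(1),max_speed=.02); r.dwell(.3); v=loc('lift')
print(r.line_to(std.P(.055,-.0055,.1275),std.rot(1),max_speed=.02,threshold=3)); loc('stop'); r.dwell(.3); loc('b')
```

```text
lift 20.22 x,b,u mm [ 10.3  -5.4 127.3] F stand [-0.2 -0.3 -4.5] 8.7
True
stop 20.79 x,b,u mm [ 11.8  -5.1 126.3] F stand [-0.9  0.3 -2.7] 8.7
b 21.09 x,b,u mm [ 10.7  -4.9 125.3] F stand [-0.2  0.3 -4.1] 8.7
```

Run:
```python
from h import *
r.line_to(std.P(.0085,-.0055,.1275),std.rot(1),max_speed=.02); r.dwell(.3); loc('back')
for x in (.0105,.0115,.0125,.0135,.0145,.0155):
    h=r.line_to(std.P(x,-.0055,.1272),std.rot(1),max_speed=.02,threshold=7); r.dwell(.15); print(h); v=loc(str(x))
    if h: break
im=r.grab_frame('scene');cv2.imwrite('pics/s5.png',cv2.resize(im[270:345,270:370],(800,600),interpolation=cv2.INTER_CUBIC))
```

```text
back 21.7 x,b,u mm [  8.6  -5.5 127.5] F stand [ 0.6  0.1 -3.7] 8.5
False
0.0105 22.1 x,b,u mm [ 10.5  -5.5 127.2] F stand [-0.2 -0.5 -3.4] 8.4
False
0.0115 22.5 x,b,u mm [ 11.4  -5.5 127.2] F stand [-0.   1.  -4.2] 8.9
False
0.0125 22.9 x,b,u mm [ 12.5  -5.5 127.2] F stand [-0.6 -0.3 -4. ] 8.3
False
0.0135 23.3 x,b,u mm [ 13.   -5.5 127.1] F stand [-3.7  0.  -2.4] 8.2
False
0.0145 23.7 x,b,u mm [ 13.4  -5.5 127. ] F stand [-3.9  0.2 -1. ] 8.4
False
0.0155 24.1 x,b,u mm [ 13.6  -5.5 126.8] F stand [-6.9  0.6  0.1] 8.3
```

View pics/s5.png

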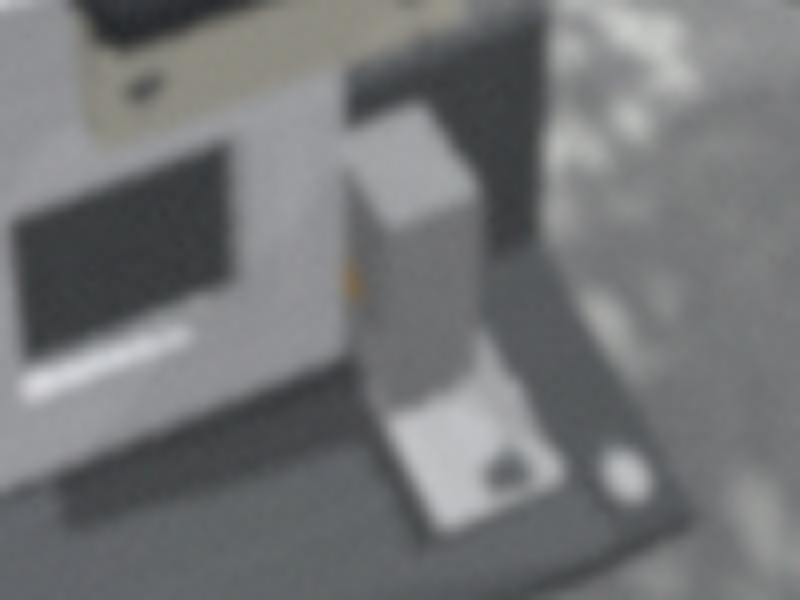

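The brass is now flush in the stop face and the plate edge lies on the block: firm contact at x≈13 mm. I lower the plate while keeping the press, relax the grip, then release.

Run:
```python
from h import *
print(r.line_to(std.P(.0150,-.0043,.1236),std.rot(1),max_speed=.01,threshold=8)); r.dwell(.2); loc('down')
r.command_gripper(0.0,6); r.dwell(.3); loc('relaxed')
r.line_to(std.P(.0155,-.0043,.1236),std.rot(1),max_speed=.02); r.dwell(.2); loc('press')
r.command_gripper(0.3); r.dwell(.3); v=loc('open')
MT=wristT();im=r.grab_frame('wrist'); a=im[60:260,150:370]
b=r.grab_frame('scene')[260:350,230:360]
cv2.imwrite('pics/m6.png',np.hstack([cv2.resize(a,(400,400)),cv2.resize(b,(400,400))]))
```

```text
True
down 24.7 x,b,u mm [ 12.4  -4.6 124.3] F stand [-1.9  0.9  5.6] 8.3
relaxed 25.22 x,b,u mm [ 12.4  -4.5 124.3] F stand [-2.5  1.5  5.4] 8.9
press 25.83 x,b,u mm [ 14.8  -4.5 124.3] F stand [-7.3  1.4  5.5] 8.9
open 26.68 x,b,u mm [ 15.5  -4.3 123.6] F stand [-0.2 -0.1  0.4] 27.7
```

View pics/m6.png

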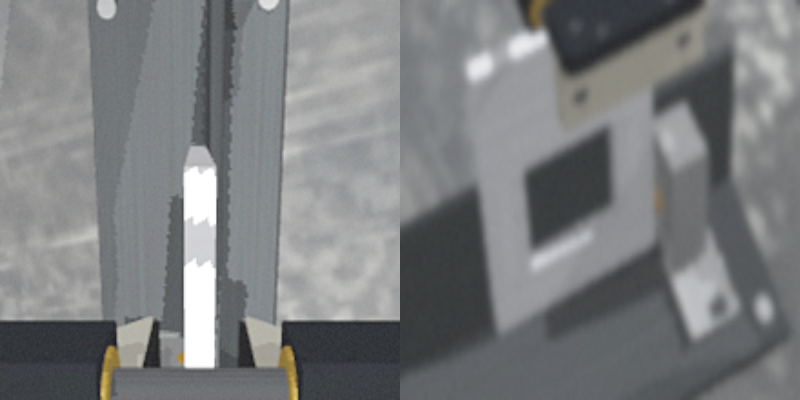

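The cover leans on the slope with the jaws clear of it. I back off, then push lightly on its far edge with shut fingers to confirm it is hard against the stop.

```bash
python3 - <<'E'
from h import *
def edge(tag):
    # wrist-free check: scene network + brass pixels
    im=r.grab_frame('scene'); hsv=cv2.cvtColor(im[270:345,270:370],cv2.COLOR_BGR2HSV)
    m=(hsv[...,0]>8)&(hsv[...,0]<28)&(hsv[...,1]>70); print(tag,'brass px',m.sum(),(np.argwhere(m).mean(0)+[270,270]).round(1) if m.any() else '')
    for t in('scene',):
        for d in r.spot_point(t,'cover_center')[:1]:
            p=std.R.T@(w(t,d['at'])-std.o)+[0,.015,.012]; print(tag,'cover in stand',p.round(4),d['confidence'])
r.line_to(std.P(.0150,-.0045,.215),std.rot(1),max_speed=.1); r.command_gripper(0.0,10)
edge('pre')
r.line_to(std.P(-.070,-.0045,.215),max_speed=.15)
r.line_to(std.P(-.070,-.0045,.112),max_speed=.12,threshold=8); r.dwell(.2); loc('beside')
x=-.060
r.line_to(std.P(x,-.0045,.112),max_speed=.04)
while x<-.035:
    x+=.001; r.line_to(std.P(x,-.0045,.112),max_speed=.02); r.dwell(.1); f=(std.R.T@np.array(r.observe()['force']))[0]
    if f<-1.2: 
        r.dwell(.05); f=(std.R.T@np.array(r.observe()['force']))[0]; loc('push')
        if f<-2.5: break
    if r.observe()['t']>42: break
loc('end')
r.line_to(std.P(-.070,-.0045,.112),max_speed=.06)
r.line_to(std.P(-.070,-.0045,.24),max_speed=.15)
edge('post'); s('')
E
python3 - <<'E'
import cv2
im=cv2.imread('pics/scene0.png');hsv=cv2.cvtColor(im[270:345,270:370],cv2.COLOR_BGR2HSV)
m=(hsv[...,0]>8)&(hsv[...,0]<28)&(hsv[...,1]>70);print('start brass',m.sum())
E
```

```text
pre brass px 4 [305.  313.8]
pre cover in stand [0.0111 0.0313 0.0947] 0.71
beside 30.51 x,b,u mm [-69.4  -4.5 112.7] F stand [-0.1  0.2 -1.2] 0.5
push 33.41 x,b,u mm [-53.5  -4.5 111.9] F stand [-2.5  0.7  2.5] 0.7
push 33.81 x,b,u mm [-52.6  -4.5 111.9] F stand [-4.8  0.9  3.6] 0.6
end 33.81 x,b,u mm [-52.6  -4.5 111.9] F stand [-4.8  0.9  3.6] 0.6
post brass px 1 [305. 314.]
post cover in stand [0.0097 0.0311 0.0945] 0.84
 35.36 [ 0.4674 -0.1515  0.2439] F [ 0.4  0.3 -0.8] gap 0.3 0.0
start brass 46
```

Run:
```python
from h import *
r.dwell(.3); print(r.hand_in())
```

```text
the job is handed in; nothing more can be done
None
```

I handed the job in at about 36 s, and the judge's verdict was not shown: the cover plate leans on the stand, pushed firmly against the end stop with the button apparently home, and the other three plates were still leaning in the rack when last seen, just after I lifted the cover out.

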